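Set the stock tags: green for full bins only

TASK

Set the flip tags on the stock board so that only the full bins show the green face up and every other bin, empty or nearly so, shows red: gently push each wrong tag over with the fingertips until it rests on its other side. Leave the tags that are already right as they are, do not grip anything, and do not pick up or shift the loose things lying about.

Things in the scene. Friction and masses are not known exactly. Their poses are not given: they have to be found in the camera images.
- stock_board: Fixed plywood board 285 (x) x 570 (y) x 10 mm thick, lying on the bench; origin on the bench under the middle of the tag row, which runs along y at 140 mm pitch, in any order. Its +y is to the robot's left (yaw within 7 deg), its x points away from the robot; it spans x -74 to +211 mm. Between it and the robot stands a fixed paint can with a brush, at most 0.25 m high.
- tag_bolts (a joint): Flip tag of the bin that is heaped full of dark hex bolts: plate 44 mm (along its pin) x 50 mm (pin to free edge) x 4 mm, 30 g, swings freely on a level pin along board x. 0: leans left (board +y), 45 deg, red face up; 0.785: upright; 1.571: leans right, 45 deg, green up; a stop at each end. Pushed past upright it falls over by itself. At rest its free edge is 35 mm beside and 35 mm above the pin.
- hinge_bolts (a point): Middle of that tag's pin (bin that is heaped full of dark hex bolts), 38 mm above the bench; fixed. Axes as the board's: x along the pin, away from the robot, y along the row to the left, z up. Bracket cheeks at x +-27 mm, 34 mm wide, rise up to 10 mm above the pin; nothing but the tag is higher there.
- stand_bolts: The whole place of the bin that is heaped full of dark hex bolts: bracket with its tag, and behind it the blue open bin, 150 x 104 x 60 mm, centre 116 mm behind the pin, rim 70 mm above the bench, front wall lower. All fixed to the board. Origin on the board, 28 mm straight under the pin; axes as the board's.
- tag_nuts (a joint): Flip tag of the bin that is heaped full of bright hex nuts: plate 44 mm (along its pin) x 50 mm (pin to free edge) x 4 mm, 30 g, swings freely on a level pin along board x. 0: leans left (board +y), 45 deg, red face up; 0.785: upright; 1.571: leans right, 45 deg, green up; a stop at each end. Pushed past upright it falls over by itself. At rest its free edge is 35 mm beside and 35 mm above the pin.
- hinge_nuts (a point): Middle of that tag's pin (bin that is heaped full of bright hex nuts), 38 mm above the bench; fixed. Axes as the board's: x along the pin, away from the robot, y along the row to the left, z up. Bracket cheeks at x +-27 mm, 34 mm wide, rise up to 10 mm above the pin; nothing but the tag is higher there.
- stand_nuts: The whole place of the bin that is heaped full of bright hex nuts: bracket with its tag, and behind it the blue open bin, 150 x 104 x 60 mm, centre 116 mm behind the pin, rim 70 mm above the bench, front wall lower. All fixed to the board. Origin on the board, 28 mm straight under the pin; axes as the board's.
- tag_bare (a joint): Flip tag of the bin that is completely empty: plate 44 mm (along its pin) x 50 mm (pin to free edge) x 4 mm, 30 g, swings freely on a level pin along board x. 0: leans left (board +y), 45 deg, red face up; 0.785: upright; 1.571: leans right, 45 deg, green up; a stop at each end. Pushed past upright it falls over by itself. At rest its free edge is 35 mm beside and 35 mm above the pin.
- hinge_bare (a point): Middle of that tag's pin (bin that is completely empty), 38 mm above the bench; fixed. Axes as the board's: x along the pin, away from the robot, y along the row to the left, z up. Bracket cheeks at x +-27 mm, 34 mm wide, rise up to 10 mm above the pin; nothing but the tag is higher there.
- stand_bare: The whole place of the bin that is completely empty: bracket with its tag, and behind it the blue open bin, 150 x 104 x 60 mm, centre 116 mm behind the pin, rim 70 mm above the bench, front wall lower. All fixed to the board. Origin on the board, 28 mm straight under the pin; axes as the board's.
- tag_single (a joint): Flip tag of the bin that is not full: one last nut lies on its floor: plate 44 mm (along its pin) x 50 mm (pin to free edge) x 4 mm, 30 g, swings freely on a level pin along board x. 0: leans left (board +y), 45 deg, red face up; 0.785: upright; 1.571: leans right, 45 deg, green up; a stop at each end. Pushed past upright it falls over by itself. At rest its free edge is 35 mm beside and 35 mm above the pin.
- hinge_single (a point): Middle of that tag's pin (bin that is not full: one last nut lies on its floor), 38 mm above the bench; fixed. Axes as the board's: x along the pin, away from the robot, y along the row to the left, z up. Bracket cheeks at x +-27 mm, 34 mm wide, rise up to 10 mm above the pin; nothing but the tag is higher there.
- stand_single: The whole place of the bin that is not full: one last nut lies on its floor: bracket with its tag, and behind it the blue open bin, 150 x 104 x 60 mm, centre 116 mm behind the pin, rim 70 mm above the bench, front wall lower. All fixed to the board. Origin on the board, 28 mm straight under the pin; axes as the board's.
- stray_nut: Brownish grey hex nut, 24 x 27 x 13 mm, loose, lying on the front strip of the board; origin under its centre.
- pen: White and blue marker pen, 133 x 20 x 17 mm, loose, lying along the front strip of the board; origin under its middle, long axis y.
- spanner: Steel spanner, 180 x 45 x 9 mm, loose on the bench left of the board; origin under its middle, long axis y.
- lock_bottle: Small red bottle with a black tip, 30 mm across, 100 mm high, loose, standing on the bench to the right; origin under its centre.

How it is judged:
By the outcome, as a careful person would: the job done as asked, in the order asked, and still so for the second after the job is handed in, with the robot touching nothing.
It also fails if it takes over 37 s, if anything falls off the work surface, if the arm or the gripper's body presses on something with over 40 N, if the wrist force passes 120 N, or if a joint passes its speed limit or range.

ROBOT

A 7-joint arm with a two-finger parallel gripper is mounted at the origin on a cart in front of the work surface, level with it; the furniture and walls round the work are solid. World frame = base frame: x ahead of the robot, y to its left, z up, the work surface at z = 0. Lengths are in m, angles in rad, forces in N, time in s.
With the tool pointing down it reaches from about 0.4 to 0.85 m from the base axis. Payload 10.4 kg.
Tool frame: the origin (TCP) lies at the centre of the arm's flange, where the gripper is bolted on; the fingertips stand 173 mm ahead of it and the grasp point (between the pads) lies 155 mm ahead of it (manip.nose_length is the distance from the TCP to the fingertips, in m); z points along the fingers, x is the direction in which the jaws open and shut, and the axes are right-handed (so a half turn about z gives the same grasp; the last joint's range is limited). The gripper opens to 85 mm and grips with 20 to 120 N. Pads are 22 mm wide; open, the fingers measure 114 mm over their backs; the gripper's body (76 mm by 85 mm) begins 54 mm behind the grasp point. The pads swing forward as they close: fully open they stand 13 mm farther back than shut.
Start: joints at [-0.023, 0.332, -0.065, 1.46, 0.022, 1.35, -0.088], TCP at [0.625, 0, 0.405] pointing down, gripper open.
Joint ranges: [-2.6, 2.6], [-0.5, 2.12], [-1.47, 1.34], [0.16, 2.42], [-1.27, 4.41], [0.06, 2.06], [-2.6, 2.6]. Speed limits (rad/s): [2.22, 2.22, 2.79, 2.79, 3.14, 3.14, 3.14].

INTERFACE

Orientations are given as a unit quaternion [x, y, z, w].
In Python, from workcell import status, cams, order, manip gives the robot as it stands.
- The arm moves only by the tool servo_tool, never from a script. Its argument "motion" is a list that holds one entry, the list of rows, each a list of 6 numbers: the shift along the tool's x, y, z in units of 50 mm (1.0 is 50 mm), then the turn, a rotation vector about the tool's x, y, z in units of 5 degrees (1.0 is 5 degrees). In form: [[[x, y, z, ax, ay, az], ...]]. A call has 1 to 12 rows; each row shifts and turns the pose as measured when the row begins, along the tool's axes as they then stand; what a row does not reach is not made up. A row lasts 1/10 s, in which the tool goes at most 50 mm and 8.59 degrees, less where a joint would pass 70% of its speed; a pose out of reach is approached as far as the arm can. A call is refused whole if a number of a shift passes 1 or a number of a turn 1, either way. A call with a gripper value outside its range is refused whole. "jaw" is the closure in counts, from 0 (fully open) to 255 (shut), set as the call begins (left out, the last holds). The fingers move at their own pace and stop on an object; "force" is the grip in N (left out, the last holds). Time passes only in rows, so rows that do not move let the fingers close. It gives the time, the measured TCP pose, the force and the opening at its end, in the units of the state.
- status.get_obs(): the state, without advancing time (a new reading comes with each control period).
- cams.camera(name): name is "scene" or "side" or "wrist"; returns a dict with "color" (384x512x3 uint8, red, green, blue), "vertical_fov" (degrees; the focal length in pixels is half the picture's height over the tangent of half this angle, whatever the lens; pixels are square), "cx", "cy" (the principal point, pixels), "extrinsics" (4x4, takes a point from camera to world coordinates). Camera axes: x right, y down, z forward; pixel columns grow to the right and rows downward; lengths in m; the calibration is good to about 2 mm. A picture is of the moment at which its call begins. There is no depth.
- order.hand_in(): hands the job in, once; it reports no verdict.
The state is a dict: "clock": time; "joint_pos": joint angles; "joint_velocities": joint speeds; "tau": joint torques, N m; "position": TCP position; "ee_rot": TCP orientation; "ft_force": force on the tool from outside, world axes, zero at the start; "torque": the same for the moment, N m; "grip_width": opening from 0.0 (shut) to 1.0 (fully open).
Only numpy, scipy, OpenCV 4.12 (cv2) and the standard library are available. Lean on these libraries where they do the work, as an engineer would, in place of code of your own. Each camera call takes 0.05 s, during which the arm holds its last target.

## Working session

There is one attempt and no reset: what is moved stays moved. The work goes in short steps, Python scripts to look and compute and a tool call to move; the robot and the scene stay as the last step left them, time stands still between calls to the robot, and variables do not carry over. Pictures are saved under pics/ and viewed, and the job is handed in when it is done.

Besides the shell and the picture viewer there is one more tool, called after "Call:" as name(argument=value, ...), one argument or row to a line, values as JSON. servo_tool: Moves the arm, as the interface text tells. Its arguments: {"type":"object","properties":{"motion":{"type":"array","items":{"type":"array","items":{"type":"array","items":{"type":"number"}}}},"jaw":{"type":"number"},"force":{"type":"number"}},"required":["motion"]}

```bash
mkdir -p pics; ls
python3 - <<'E'
from workcell import status,cams,manip
import cv2
for n in ["scene","side","wrist"]:
    c=cams.camera(n); cv2.imwrite(f"pics/{n}0.png",cv2.resize(c["color"][:,:,::-1],(800,600),interpolation=cv2.INTER_CUBIC))
    print(n,c["vertical_fov"],c["cx"],c["cy"],c["extrinsics"].round(3).tolist() if hasattr(c["extrinsics"],'round') else c["extrinsics"])
print(status.get_obs(),manip.nose_length)
E
```

```text
pics
scene 55.526137361134026 255.65582199327827 193.7328978198651 [[0.839, -0.321, 0.439, -0.012], [-0.544, -0.523, 0.656, -0.771], [0.019, -0.789, -0.614, 0.804], [0.0, 0.0, 0.0, 1.0]]
side 49.66900015013934 253.0276192935078 189.1600367626754 [[-0.967, -0.068, 0.247, 0.223], [-0.254, 0.356, -0.899, 1.12], [-0.026, -0.932, -0.362, 0.491], [0.0, 0.0, 0.0, 1.0]]
wrist 67.48197685510104 251.91587571002128 193.13026440007945 [[1.0, -0.0, -0.002, 0.625], [-0.001, -0.946, -0.324, 0.084], [-0.002, 0.324, -0.946, 0.373], [0.0, 0.0, 0.0, 1.0]]
{'clock': 0.15, 'joint_pos': array([-0.02260142,  0.33272734, -0.06470189,  1.46067   ,  0.02159818,
        1.3499062 , -0.08848691]), 'joint_velocities': array([ 0.00173754, -0.00241919,  0.00308801, -0.00269449,  0.00016332,
       -0.00068772,  0.00091428]), 'tau': array([ 1.13752249e-03, -6.25829744e+01,  4.95374459e-02, -3.91853535e+01,
        1.63436425e-02,  7.44175835e-03, -2.63868424e-05]), 'position': array([6.24923953e-01, 1.12219149e-05, 4.04135654e-01]), 'ee_rot': array([ 9.99999871e-01,  1.55801524e-05, -5.07517287e-04,  1.92470184e-05]), 'ft_force': array([0.47061803, 0.37959511, 0.67132027]), 'torque': array([-0.02847884, -0.03659382, -0.05414656]), 'grip_width': 0.9987324314568948} 0.1734
```

View pics/scene0.png

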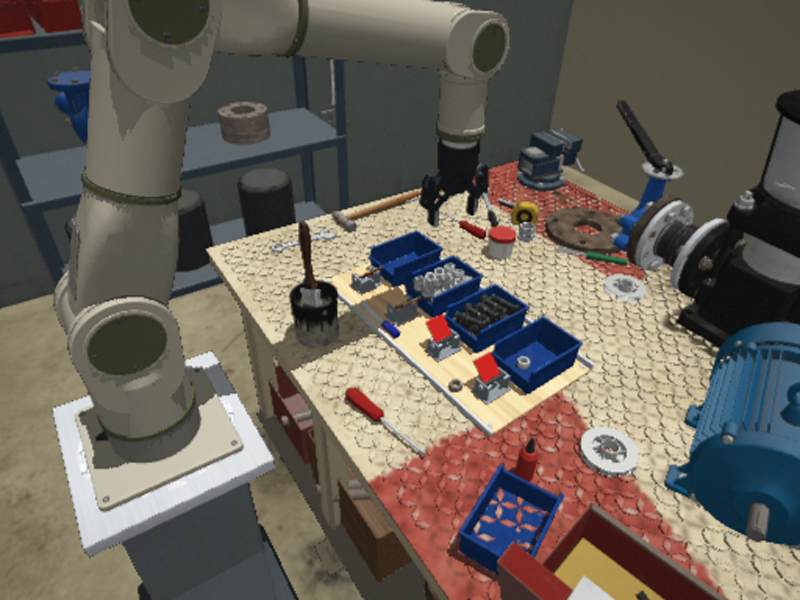

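View pics/side0.png

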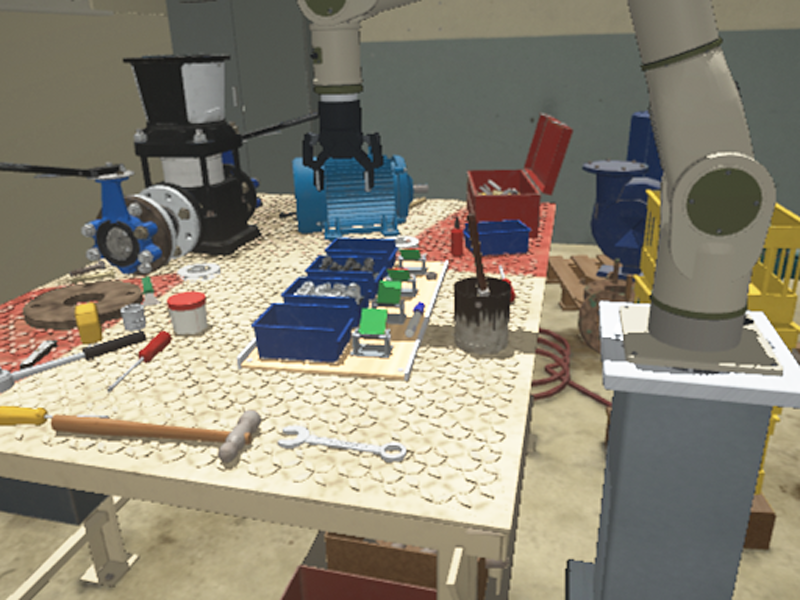

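View pics/wrist0.png

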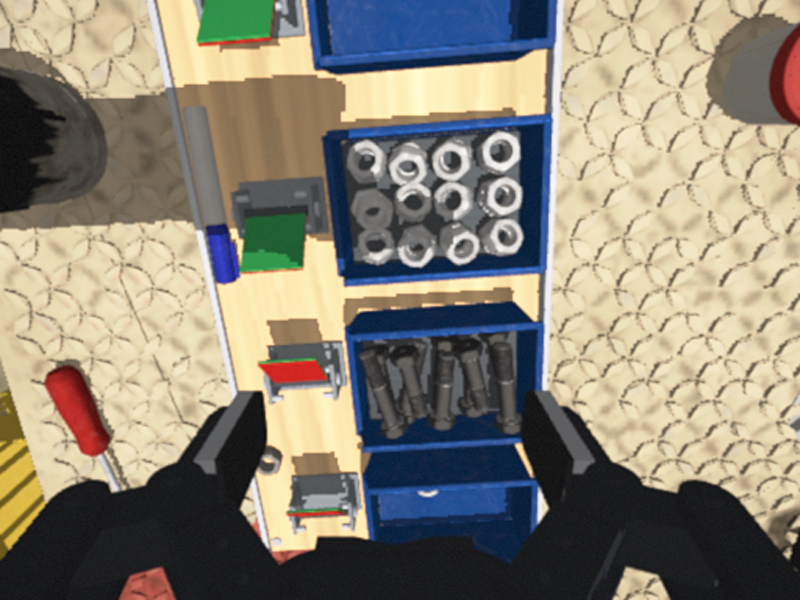

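The scene shows the bins from left to right: empty, nuts, bolts, single nut. The tags are green at bare (wrong), green at nuts (right), red at bolts (wrong) and red at single (right). Next I'll measure the pose.

Run:
```python
import cv2
im=cv2.imread("pics/wrist0.png")
a=im[0:300,140:560]; cv2.imwrite("pics/w_a.png",cv2.resize(a,(800,571),interpolation=cv2.INTER_CUBIC))
a=im[280:560,220:600]; cv2.imwrite("pics/w_b.png",cv2.resize(a,(800,589),interpolation=cv2.INTER_CUBIC))
im=cv2.imread("pics/scene0.png")
a=im[210:450,320:600]; cv2.imwrite("pics/s_a.png",cv2.resize(a,(700,600),interpolation=cv2.INTER_CUBIC))
```

```text
(no output)
```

View pics/w_a.png

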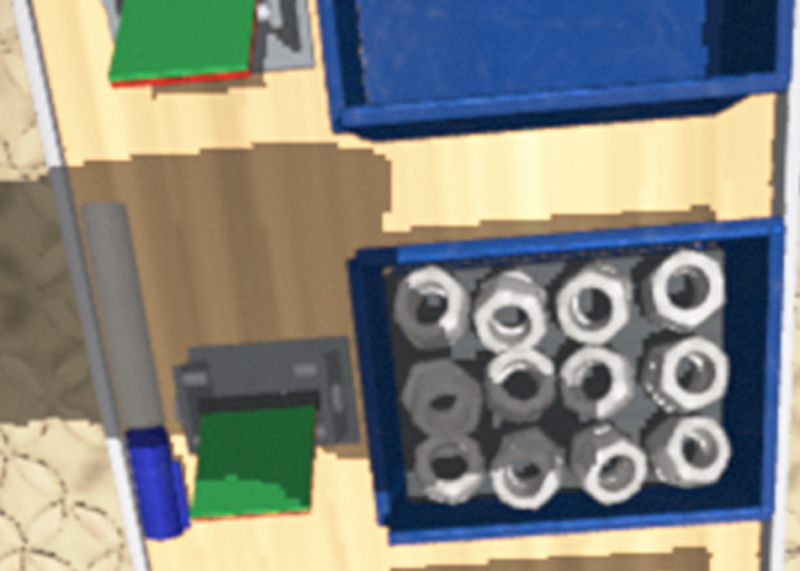

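View pics/w_b.png

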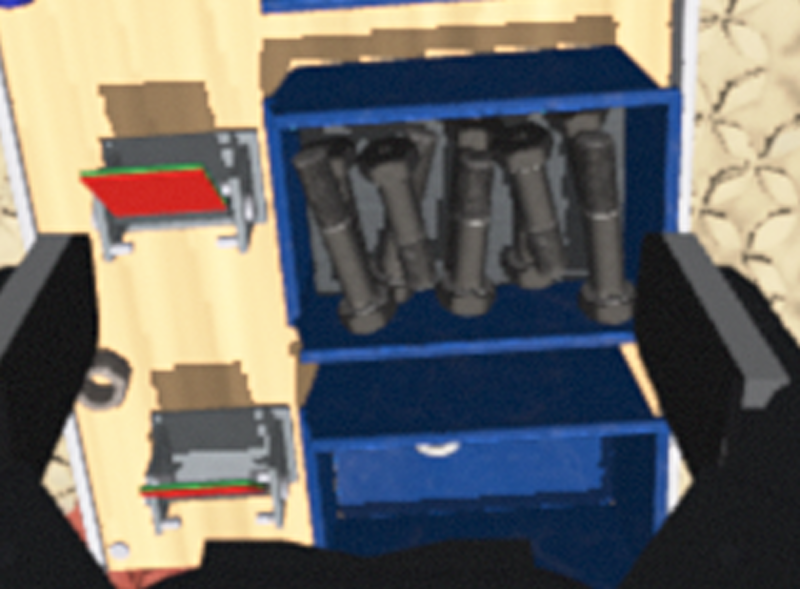

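View pics/s_a.png

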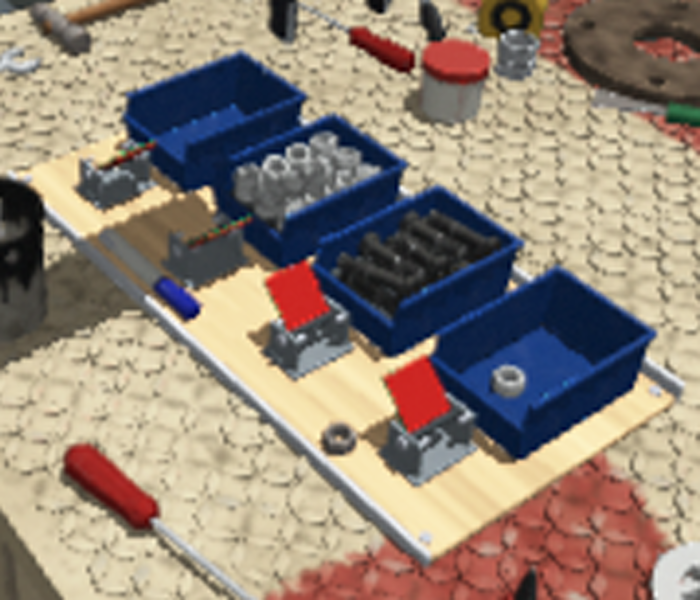

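```bash
cat > fit.py <<'E'
import numpy as np
from workcell import cams
from scipy.optimize import least_squares
c=cams.camera("wrist");E=np.array(c["extrinsics"]);f=192/np.tan(np.radians(c["vertical_fov"]/2))
Y={'bare':.21,'nuts':.07,'bolts':-.07,'single':-.21}
P=[];U=[]
def add(n,x,y,z,u,v): P.append([x,Y[n]+y,z]);U.append([(u+.5)*.64-.5,(v+.5)*.64-.5])
for n,s,a,b in [('nuts',-1,(241.3,271.4),(303.3,268.8)),('bare',-1,(198.8,42),(272.3,37.8)),('bolts',1,(260.4,363.6),(315,360.8)),('single',1,(288.9,514.7),(341.1,512.8))]:
    add(n,-.022,s*.034,.0744,*a);add(n,.022,s*.034,.0744,*b)
for n,s,a in [('nuts',1,(551,115.5)),('nuts',-1,(545.3,270.4)),('bolts',1,(543,322.7)),('single',1,(536.9,479.5)),('bare',-1,(553.7,46.2))]:
    add(n,.191,s*.052,.07,*a)
P=np.array(P);U=np.array(U)
def proj(p):
    R,t,yw=None,p[:2],p[2];cs,sn=np.cos(yw),np.sin(yw)
    W=np.c_[t[0]+cs*P[:,0]-sn*P[:,1],t[1]+sn*P[:,0]+cs*P[:,1],P[:,2]]
    C=(W-E[:3,3])@E[:3,:3]
    return np.c_[c["cx"]+f*C[:,0]/C[:,2],c["cy"]+f*C[:,1]/C[:,2]]
r=least_squares(lambda p:(proj(p)-U).ravel(),[.55,.08,0],loss='soft_l1')
print(r.x,(proj(r.x)-U).round(1).tolist())
x,y,w=r.x
for n in Y: print(n,x-np.sin(w)*Y[n],y+np.cos(w)*Y[n])
E
python3 fit.py
```

```text
[ 0.54258561 -0.03040498  0.0731418 ] [[-1.0, 0.5], [-0.1, -0.7], [-2.0, 0.2], [-1.6, -1.2], [-1.8, 1.6], [1.1, 0.9], [-1.7, 0.6], [-1.8, -0.1], [2.0, -1.6], [1.7, 2.1], [2.0, -0.7], [2.1, -0.1], [1.8, 1.1]]
bare 0.5272395190215493 0.17903354695970045
nuts 0.537470243757454 0.039407860671760775
bolts 0.5477009684933588 -0.10021782561617892
single 0.5579316932292635 -0.2398435119041186
```

Run:
```python
import cv2,numpy as np
from workcell import cams
C={}
for n in ["scene","side"]:
    c=cams.camera(n);E=np.array(c["extrinsics"]);f=192/np.tan(np.radians(c["vertical_fov"]/2))
    C[n]=(np.array([[f,0,c["cx"]],[0,f,c["cy"]],[0,0,1]])@np.linalg.inv(E)[:3],c["color"])
def tri(a,b):
    h=cv2.triangulatePoints(C["scene"][0],C["side"][0],(np.array(a)*.64).reshape(2,1),(np.array(b)*.64).reshape(2,1));return (h[:3]/h[3]).ravel().round(3)
print("brush tip",tri((304.,224.),(474.,217.)),"rim centre",tri((314.,292.),(482.,287.)))
print("bolts tag corner", )
w=.0731
for n in C:
    im=cv2.resize(C[n][1][:,:,::-1],(1536,1152),interpolation=cv2.INTER_CUBIC)
    for k,Y in dict(bare=.21,nuts=.07,bolts=-.07,single=-.21).items():
        s=-1 if k in("bare","nuts") else 1
        for x,y,z in [(-.022,0,.038),(.022,0,.038),(-.022,s*.035,.073),(.022,s*.035,.073)]:
            X=np.array([.5426+np.cos(w)*x-np.sin(w)*(Y+y),-.0304+np.sin(w)*x+np.cos(w)*(Y+y),z,1])
            u=C[n][0]@X;u=u[:2]/u[2]*3
            cv2.circle(im,(int(u[0]),int(u[1])),3,(255,0,255),-1)
    o=im[410:830,640:1120] if n=="scene" else im[430:720,460:900]
    cv2.imwrite(f"pics/o_{n}.png",cv2.resize(o,None,fx=1.4,fy=1.4))
```

```text
brush tip [0.365 0.138 0.238] rim centre [0.355 0.095 0.106]
bolts tag corner
```

View pics/o_scene.png

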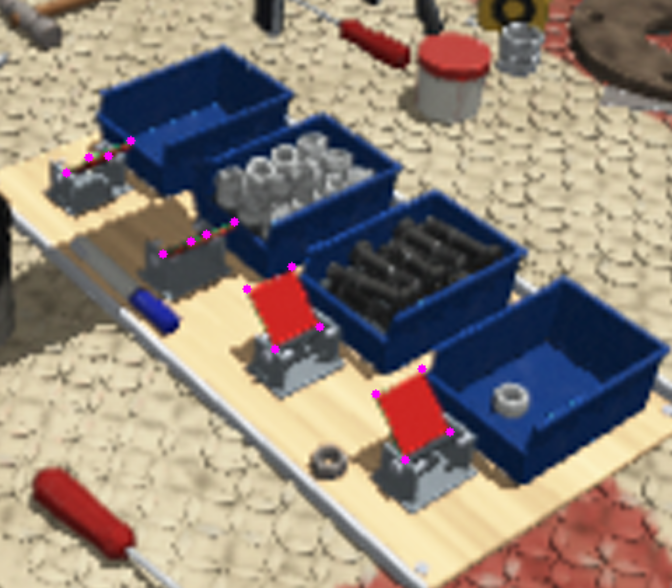

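View pics/o_side.png

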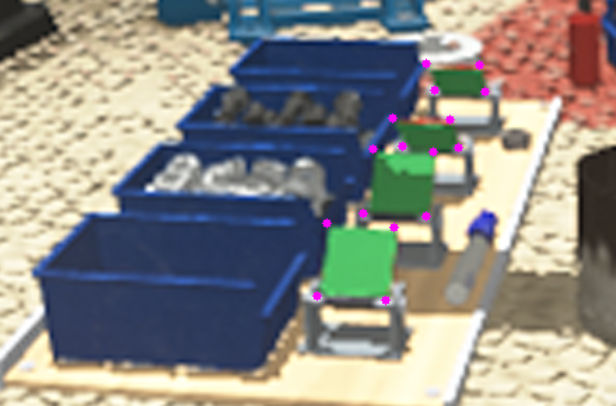

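Reprojection into both other cameras agrees to a few mm. The brush tip is at x≈0.365, clear of the gripper column. Now I'll close the jaws and go above the gap to the left of the bolts tag.

Call:
servo_tool(
  motion=[
    [[-0.32,0.12,0.4,0,0,0],[-0.32,0.12,0.4,0,0,0],[-0.32,0.12,0.4,0,0,0],[-0.32,0.12,0.4,0,0,0],[-0.32,0.12,0.4,0,0,0],[0,0,0,0,0,0],[0,0,0,0,0,0],[0,0,0,0,0,0]],
  ],
  jaw=255,
  force=20,
)

```text
clock: 1.1
position: [0.5433, -0.0302, 0.3025]
ee_rot: [1.0, 0.0, 0.001, -0.0]
ft_force: [-0.4, -0.0, 0.2]
grip_width: 0.002
```

Call:
servo_tool(
  motion=[
    [[0,0,0.34,0,0,0],[0,0,0.34,0,0,0],[0,0,0.34,0,0,0],[0,0,0.34,0,0,0],[0,0,0,0,0,0]],
  ],
)

```text
clock: 1.6
position: [0.5498, -0.0278, 0.2388]
ee_rot: [1.0, 0.002, 0.007, -0.001]
ft_force: [0.1, -0.1, -0.2]
grip_width: -0.002
```

Run:
```python
from workcell import status,cams
import cv2,numpy as np
ims=[]
for n in ["scene","side","wrist"]:
    c=cams.camera(n)["color"][:,:,::-1]
    if n=="scene": c=c[120:310,190:390]
    if n=="side": c=c[130:260,140:310]
    ims.append(cv2.resize(c,(400,300) if n!="wrist" else (400,300),interpolation=cv2.INTER_CUBIC))
cv2.imwrite("pics/m1.png",np.vstack([np.hstack(ims[:2]),np.hstack([ims[2],ims[2]*0])]))
o=status.get_obs();print(o["position"],o["ft_force"])
```

```text
[ 0.55037434 -0.02811165  0.2411127 ] [ 0.29923987  0.26276743 -0.8883977 ]
```

View pics/m1.png

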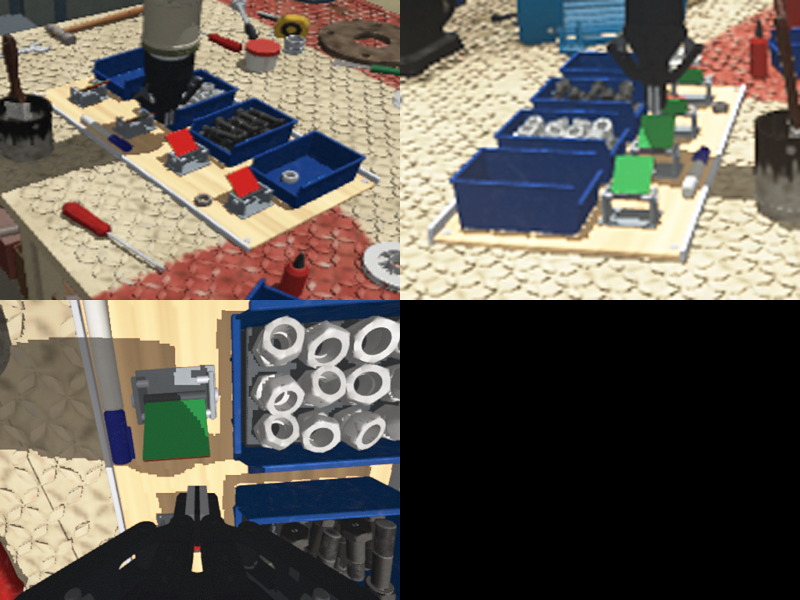

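Tip sits between the nuts and bolts tags, clear of both. Trim the small drift, then push towards -y.

Call:
servo_tool(
  motion=[
    [[-0.06,0,0.08,0,-0.16,0],[-0.04,0,0.06,0,0,0],[0,0,0,0,0,0]],
  ],
)

```text
clock: 2.05
position: [0.5461, -0.028, 0.2361]
ee_rot: [1.0, 0.002, 0.004, -0.001]
ft_force: [0.2, 0.5, 0.0]
grip_width: 0.002
```

Call:
servo_tool(
  motion=[
    [[0.01,0.16,0,0,0,0],[0.01,0.16,0,0,0,0],[0.01,0.16,0,0,0,0],[0.01,0.16,0,0,0,0],[0.01,0.16,0,0,0,0],[0.01,0.12,0,0,0,0],[0,0,0,0,0,0]],
  ],
)

```text
clock: 2.75
position: [0.5496, -0.0797, 0.2368]
ee_rot: [1.0, 0.001, 0.004, -0.0]
ft_force: [-0.8, 0.7, -0.7]
grip_width: 0.001
```

Call:
servo_tool(
  motion=[
    [[0,0.1,0,0,0,0],[0,0.1,0,0,0,0],[0,0.1,0,0,0,0],[0,0.1,0,0,0,0],[0,0.1,0,0,0,0],[0,0,0,0,0,0],[0,0,0,0,0,0],[0,0,0,0,0,0],[0,0,0,0,0,0]],
  ],
)

```text
clock: 3.65
position: [0.5496, -0.1061, 0.2366]
ee_rot: [1.0, 0.001, 0.004, -0.001]
ft_force: [0.3, -0.8, 0.2]
grip_width: 0.002
```

```bash
cat > look.py <<'E'
import sys
from workcell import status,cams
import cv2,numpy as np
ims=[]
for n in ["scene","side","wrist"]:
    c=cams.camera(n)["color"][:,:,::-1]
    if n=="scene": c=c[150:285,205:385]
    if n=="side": c=c[130:260,140:310]
    ims.append(cv2.resize(c,(400,300),interpolation=cv2.INTER_CUBIC))
cv2.imwrite(f"pics/{sys.argv[1]}.png",np.vstack([np.hstack(ims[:2]),np.hstack([ims[2],ims[2]*0])]))
o=status.get_obs();print(o["position"],o["ft_force"])
E
python3 look.py m2
```

```text
[ 0.54958997 -0.10615315  0.23661425] [0.52343424 0.06131718 0.02689394]
```

View pics/m2.png

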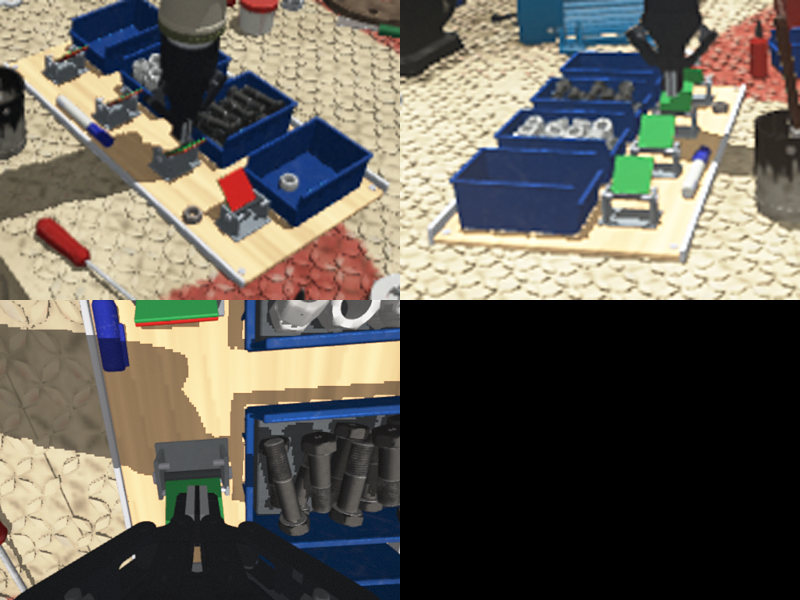

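The bolts tag now shows green. Next I'll lift and go to the right of the bare tag.

Call:
servo_tool(
  motion=[
    [[0,0,-0.34,0,0,0],[0,0,-0.34,0,0,0],[0,0,-0.34,0,0,0],[0,0,-0.34,0,0,0],[0,0,-0.34,0,0,0],[-0.05,-0.5,0,0,0,0],[-0.05,-0.6,0,0,0,0],[-0.05,-0.6,0,0,0,0],[-0.05,-0.6,0,0,0,0],[-0.05,-0.6,0,0,0,0],[-0.05,-0.6,0,0,0,0],[0,-0.4,0,0,0,0]],
  ],
)

```text
clock: 5.0
position: [0.5327, 0.093, 0.3257]
ee_rot: [1.0, -0.002, 0.005, -0.0]
ft_force: [-0.8, 0.1, 0.2]
grip_width: -0.001
```

Call:
servo_tool(
  motion=[
    [[0,0,0,0,0,0]],
  ],
)

```text
clock: 5.1
position: [0.5322, 0.0964, 0.3258]
ee_rot: [1.0, 0.001, 0.005, -0.001]
ft_force: [0.0, 0.1, 0.2]
grip_width: -0.0
```

Call:
servo_tool(
  motion=[
    [[0,-0.3,0,0,-0.1,0],[0,0,0,0,0,0],[-0.02,0,0.28,0,0,0],[-0.02,0,0.28,0,0,0],[-0.02,0,0.28,0,0,0],[-0.02,0,0.28,0,0,0],[-0.02,0,0.28,0,0,0],[-0.02,0,0.28,0,0,0],[0,0,0,0,0,0]],
  ],
)

```text
clock: 6.0
position: [0.5245, 0.1061, 0.231]
ee_rot: [1.0, -0.003, -0.003, 0.001]
ft_force: [-0.1, 0.1, 1.2]
grip_width: 0.0
```

```bash
python3 look.py m3
```

```text
[0.52573028 0.10679495 0.23402462] [-0.71049513  0.45277019  0.31949687]
```

View pics/m3.png

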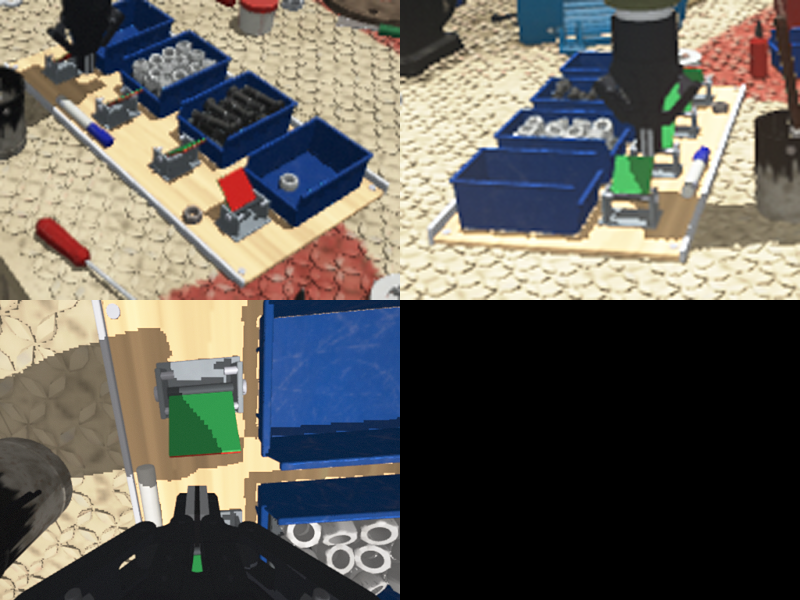

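Fingers are clear, just right of the bare tag's free edge. Now I'll push towards +y.

Call:
servo_tool(
  motion=[
    [[0.03,-0.16,0,0,0,0],[0.02,-0.16,0,0,0,0],[0,-0.16,0,0,0,0],[0,-0.16,0,0,0,0],[0,-0.16,0,0,0,0],[0,-0.16,0,0,0,0],[0,0,0,0,0,0]],
  ],
)

```text
clock: 6.85
position: [0.5296, 0.1606, 0.2366]
ee_rot: [1.0, -0.002, 0.002, -0.0]
ft_force: [0.8, -0.2, -0.4]
grip_width: -0.002
```

Call:
servo_tool(
  motion=[
    [[0,-0.1,0,0,0,0],[0,-0.1,0,0,0,0],[0,-0.1,0,0,0,0],[0,-0.1,0,0,0,0],[0,-0.1,0,0,0,0],[0,0,0,0,0,0],[0,0,0,0,0,0],[0,0,0,0,0,0],[0,0,0,0,0,0]],
  ],
)

```text
clock: 7.75
position: [0.5298, 0.1871, 0.2364]
ee_rot: [1.0, -0.003, 0.001, -0.0]
ft_force: [0.6, 0.4, 0.5]
grip_width: -0.002
```

```bash
python3 look.py m4
```

```text
[0.52974906 0.18715843 0.23637984] [0.67296133 0.40923908 1.01837768]
```

View pics/m4.png

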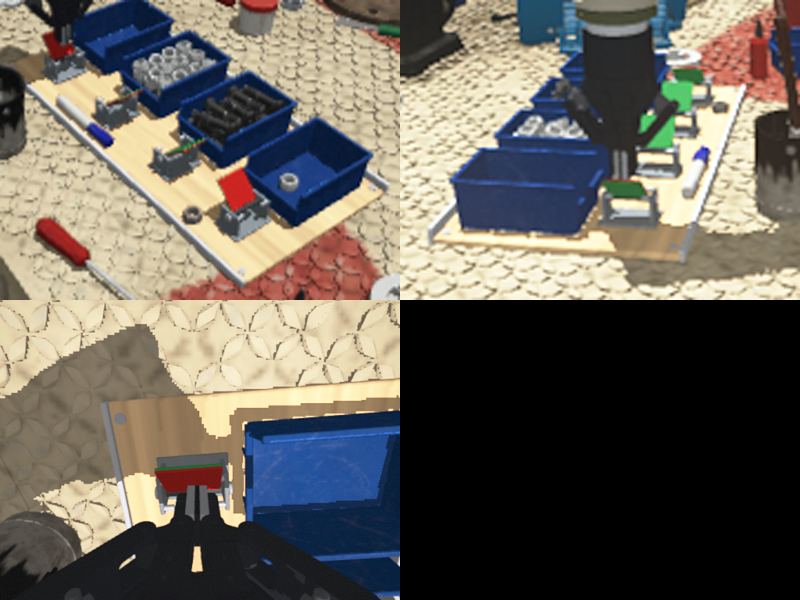

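Bare now shows red. I'll back off a little, then rise.

Call:
servo_tool(
  motion=[
    [[0,0.16,0,0,0,0],[0,0.1,0,0,0,0],[0,0,-0.34,0,0,0],[0,0,-0.5,0,0,0],[0,0,-0.5,0,0,0],[0,0,-0.5,0,0,0],[0,0,-0.5,0,0,0],[0.3,0.4,-0.3,0,0,0],[0.3,0.4,0,0,0,0],[0,0,0,0,0,0],[0,0,0,0,0,0]],
  ],
)

```text
clock: 9.0
position: [0.5594, 0.1259, 0.3738]
ee_rot: [1.0, -0.005, 0.001, 0.001]
ft_force: [-1.2, 1.1, 0.5]
grip_width: -0.002
```

```bash
python3 look.py m5
```

```text
[0.55907178 0.12657683 0.37333243] [0.5887298  0.73704506 0.83510888]
```

View pics/m5.png

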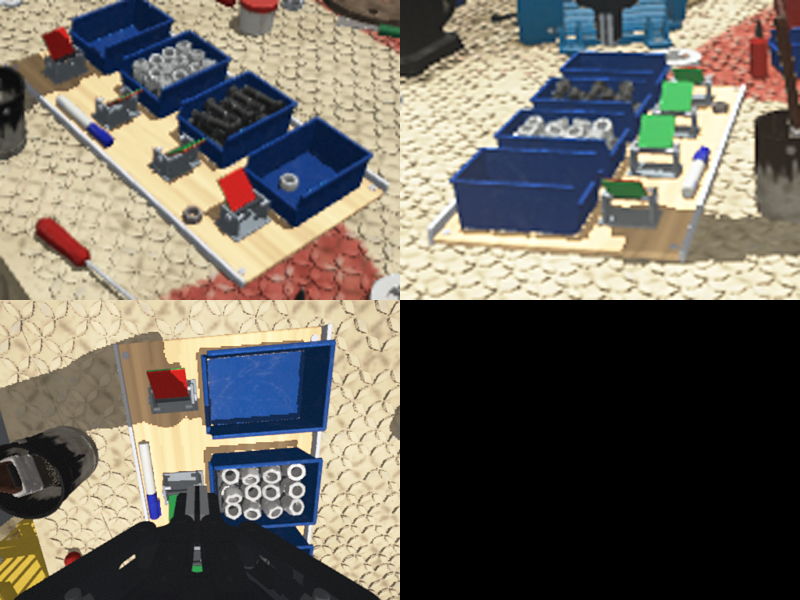

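The final views show bare red, nuts green, bolts green and single red. The pen and the stray nut haven't moved, and the gripper is clear.

```bash
python3 -c "
from workcell import order
print(order.hand_in())"
```

```text
the job is handed in; nothing more can be done
None
```

The two wrong tags are flipped and the job is handed in. With shut fingertips I pushed the bolts tag from red to green and the empty bin's tag from green to red. The nuts tag (green) and single-nut tag (red) were already right, so I left them alone.

- **Tags:** the last pictures, at about 9 s, show from left to right bare red, nuts green, bolts green and single red.
- **Loose things:** the pen and stray nut look unmoved by eye. The spanner and bottle were not separately measured, but the arm never went near them.
- **Forces:** in every reading I took, the wrist force stayed within about 1.5 N, with the gripper lifted clear at the end.
- **Mismatches:** the board-pose fit left 1–2 pixel residuals, and its reprojection into the other two cameras was off by a few mm. The arm also drifted up to about 6 mm on the descents. I corrected or allowed for these, and they did not affect the pushes.

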